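# Press a battery pack home in the test nest and hold it

### The job

Pick up the battery pack with the orange rib and set it down in the test nest, between the two blue guides with its copper pads towards the steel fence, and let go of it so that it lies on the brass lift pins. Then, with the fingertips on the ledge behind the rib (the side away from the pads), give the pack one diagonal push - forwards and down together - until it is flush against the fence and flat on the black bed, both sets of springs pushed in. Push firmly but not brutally, finish still holding that push (the springs throw the pack off if you let go), and leave everything else on the table where it is.

Things in the scene. Friction and masses are not known exactly. Their poses are not given: they have to be found in the camera images.
- pack: battery pack to test (0.36 to 0.59 kg): white block 90 (x) x 120 (y) x 36 (z) mm, with an ORANGE carrying rib 20 (x) x 76 (y) x 34 (z) mm standing centred on its top (rib top 70 mm above the underside). Origin: centre of the underside, z up. Its +x face has two copper pads and goes to the fence. It starts with the pads roughly away from the robot, yaw within 0.5 rad
- pads (a point): middle of the orange-ribbed pack's +x face, between its copper pads: x = +45, y = 0, z = 18 mm in the pack's frame
- ledge (a point): where to push the orange-ribbed pack: on the flat ledge with a black strip, 35 mm wide, on the -x side of the rib, at x = -20, y = 0, z = 36 mm in the pack's frame. Press down on the ledge and forwards (+x) on the rib's -x face, which stands at x = -10 mm
- done_pack: bystander: a pack of the same shape with a GREY rib, already tested; leave alone
- nest: test nest fixed to the table, aluminium base 165 x 185 x 12 mm. Origin: on the table under its middle, z up; +x points at its fence, away from the robot within 0.35 rad. Two blue guides, inner faces at y = +-68 mm (8 mm play each side of the pack), tops 40 mm high. Pack origin in this frame: free on the lift pins x below 0 (set it at about -6), y = 0, z = 25 mm; fully home x = 5, z = 20 mm
- bed: black bed of the nest, same frame as the nest: top face 20 mm above the table, from x = -75 to +50 mm. Slick (PTFE-coated) like the pins, fence and probes: friction about 0.2 to 0.3. About 15 to 20 N forwards with about 12 N downwards on the pack brings it home
- fence: steel fence of the nest, same frame as the nest: upright face at x = +50 mm, 160 mm wide, top 50 mm above the table
- lift_pins (a joint): four brass pins, one sprung frame, in the bed at x = -32 and +28, y = +-45 mm of the nest: 0 = up, standing 5 mm above the bed; grows downwards in m; 0.005 = level with the bed (stop at 0.007). Spring 7.5 N at 0, 10 N at 0.005, so the pack's weight alone does not sink them
- probes (a joint): two copper test probes in the fence at y = +-25 mm, 38 mm above the table, sprung as one: 0 = out, 5 mm proud of the fence face; grows in m as they are pushed in; 0.005 = level with the face (stop at 0.007). Spring 1.8 N at 0, 3.3 N at 0.005
- scanner: bystander: black hand scanner lying on the table, about 125 x 60 x 34 mm; leave alone
- tape: bystander: green roll of tape lying flat, 90 mm across, 24 mm high; leave alone
- cell0: bystander: blue round cell standing up, 21 mm across, 70 mm high; leave alone
- cell1: bystander: a second such cell; leave alone
- driver: bystander: screwdriver with red handle lying on the table; leave alone

How it is judged:
By the outcome, as a careful person would: the job done as asked, in the order asked, and still so for the second after the job is handed in, while the arm keeps its last pose, push and grip.
It also fails if it takes over 64 s, if anything falls off the work surface, if the arm or the gripper's body presses on something with over 40 N, if the wrist force passes 120 N, or if a joint passes its speed limit or range.

### The arm

A 6-joint arm with a two-finger parallel gripper is mounted at the origin on the work surface. World frame = base frame: x ahead of the robot, y to its left, z up, the work surface at z = 0. Lengths are in mm, angles in rad, forces in N, time in s.
With the tool pointing down it reaches from about 300 to 825 mm from the base axis. Payload 5.4 kg.
Tool frame: the origin (TCP) lies between the finger pads, 19 mm behind the fingertips; this is the grasp point; z points along the fingers, y is the line along which they close (so a half turn about z gives the same grasp; the last joint's range is limited). The gripper opens to 92 mm and grips with 3 to 60 N. Pads are 20 mm wide; open, the fingers measure 128 mm over their backs; the gripper's body (75 mm by 189 mm) begins 69 mm behind the grasp point.
Start: joints at [-1.372, 0.158, 1.597, -0, 1.386, -0.21], TCP at [228.543, -527.612, 233.301] pointing down, gripper open.
Joint ranges: [-2.91, 2.91], [-0.94, 2.29], [0.18, 2.7], [-1.29, 4.43], [0.17, 2.64], [-3, 3]. Speed limits (rad/s): [2.57, 2.57, 3.14, 3.14, 3.14, 3.14].

### API

Orientations are given as a unit quaternion [x, y, z, w].
In Python, from station import robot, vision, status gives the robot as it stands (robot), with the cameras (vision) and the readings (status).
- The arm moves only by the tool shift_gripper, called after "Emit:" by a JSON object that holds its "fn" and its "kwargs", one argument or row to a line. Schema: {"type":"object","properties":{"ticks":{"type":"array","items":{"type":"array","items":{"type":"array","items":{"type":"number"},"minItems":6,"maxItems":6},"minItems":1,"maxItems":12},"minItems":1,"maxItems":1},"jaw":{"type":"number"},"squeeze":{"type":"number"},"only":{"type":"string"},"quiet":{"type":"boolean"},"lines":{"type":"string"}},"required":["ticks"],"additionalProperties":false}. ticks is a list that holds a single list of rows (three levels of brackets), with 1 to 12 rows, each of 6 numbers: dx, dy, dz in shares of the most that a row can go, 1 being 62.5 mm, then a rotation vector rx, ry, rz in a scale on which 1.0 is 120 degrees; each row shifts and turns the commanded pose from where the row before left it, along the tool's axes as they then stand; what a row does not reach is not made up. A row lasts 1/8 s, in which the tool goes at most 62.5 mm and 0.188 rad, less where a joint would pass 70% of its speed; a pose out of reach is approached as far as the arm can. jaw is the finger opening in mm, set as the call begins (left out keeps the last). The fingers move at their own pace and stop on an object; squeeze is the grip in N (left out, the last holds). Time passes only in rows, so rows that do not move let the fingers close. The tool returns the time, the measured TCP pose, the force, the opening and the grip force at its end. only (a regular expression) keeps the lines of the reply that match it, lines (a string "A,B") keeps lines A to B, and quiet returns only ok. Shift and turn numbers lie between -1 and 1, and a call with a number outside is refused. Input that does not fit is refused with a message, and nothing moves.
- status.get_state(): the state, without advancing time (a new reading comes with each control period).
- vision.get_image(name): name is "scene" or "side" or "wrist"; returns the picture (400x640x3 uint8, blue, green, red); there is no depth.
- vision.camera_model(name): a dict with "vertical_fov" (degrees; the focal length in pixels is half the picture's height over the tangent of half this angle, whatever the lens; pixels are square), "cx", "cy" (the principal point, pixels), "D" ([k1, k2, p1, p2, k3] as OpenCV has them; the pictures are not rectified), "rvec" (rotation vector, rad) and "tvec" (3), from world to camera coordinates, as OpenCV has them. Camera axes: x right, y down, z forward; pixel columns grow to the right and rows downward; lengths in mm; the calibration is good to about 2 mm. A picture is of the moment at which its call begins: read the wrist's pose just before it. camera_model takes no time and is no camera call; for the wrist camera it gives the pose at the moment of the call.
- robot.sign_off(): hands the job in; it is judged then, once.
The state is a dict: "time_s": time; "qpos": joint angles; "joint_vel": joint speeds; "joint_efforts": joint torques, N m; "ee_pos": TCP position; "orientation": TCP orientation; "force": force on the tool from outside, world axes, zero at the start; "ft_torque": the same for the moment, N m; "finger_gap": finger opening in mm; "gripper_force": force on a finger pad.
Only numpy, scipy, OpenCV 4.12 (cv2) and the standard library are available. Lean on these libraries where they do the work, as an engineer would, in place of code of your own. Each camera call takes 0.05 s, during which the arm holds its last target. There are 200 camera calls.

## Working session

There is one attempt and no reset: what is moved stays moved. The work goes in short steps, Python scripts to look and compute and a tool call to move; the robot and the scene stay as the last step left them, time stands still between calls to the robot, and variables do not carry over. Pictures are saved under pics/ and viewed, at most 10 in all, crops included, and the job is handed in when it is done.

```bash
ls; mkdir -p pics; python3 - <<'E'
from station import robot, vision, status
import cv2,numpy as np
for n in("scene","side"):
    cv2.imwrite(f"pics/{n}0.png",vision.get_image(n)); print(n,vision.camera_model(n))
s=status.get_state(); print(s)
E
```

```text
pics
station.py
scene {'vertical_fov': 55.6694121993405, 'cx': 320.3993840945509, 'cy': 195.72653350149344, 'D': array([0.0054285, 0.       , 0.       , 0.       , 0.       ]), 'rvec': array([ 1.98707007,  1.52226942, -0.55309564]), 'tvec': array([-150.89489185, -302.48853343, 1320.46634368])}
side {'vertical_fov': 43.1785923112893, 'cx': 322.63108512313914, 'cy': 186.92881236986722, 'D': array([-0.1234201,  0.       ,  0.       ,  0.       ,  0.       ]), 'rvec': array([ 2.37904147, -0.62464973,  0.24430836]), 'tvec': array([-419.14759235,  225.97214067, 1582.23863829])}
{'time_s': 0.1, 'qpos': array([-1.37208336e+00,  1.58974185e-01,  1.59810040e+00, -7.27623763e-06,
        1.38619103e+00, -2.10093120e-01]), 'joint_vel': array([-0.00183934, -0.00246116, -0.00221056,  0.00011686,  0.00083069,
       -0.00020869]), 'joint_efforts': array([ 4.30214495e-04, -3.86503243e+01, -3.22959888e+01,  7.03176856e-02,
        3.39435681e-02, -5.73596662e-05]), 'ee_pos': array([ 228.44563864, -527.0933408 ,  232.42695701]), 'orientation': array([ 9.79181852e-01,  2.02983254e-01,  1.18393136e-06, -8.36488154e-04]), 'force': array([0.85997993, 0.09501201, 0.32781198]), 'ft_torque': array([ 0.03105169, -0.00787765,  0.08121305]), 'gripper_force': 0.0, 'finger_gap': 91.95822781316004}
```

View pics/scene0.png

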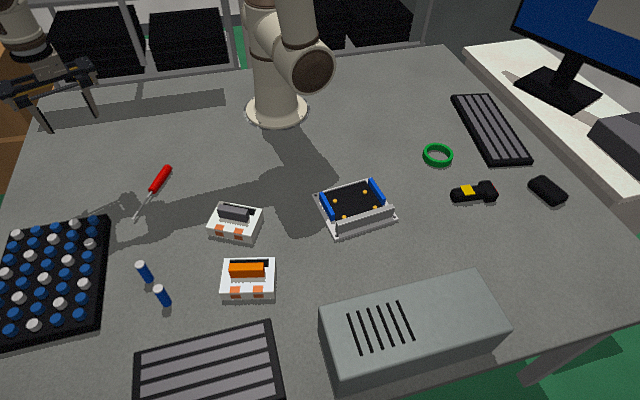

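View pics/side0.png

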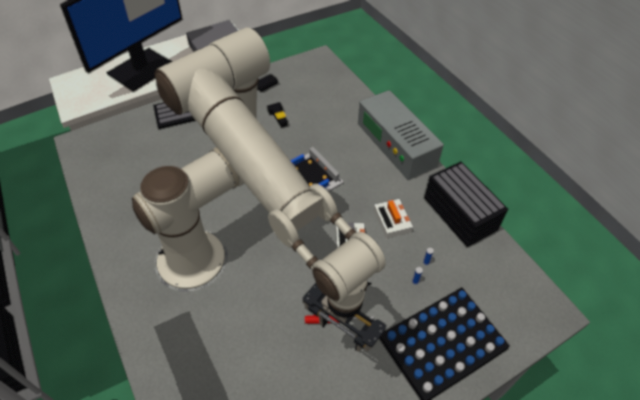

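The scene view shows the orange-rib pack near pixel (247,268), the grey one at (236,212) and the nest at (357,207). The cells are at (145,270) and (163,295). The side view is partly blocked by the arm. I'll zoom into the scene crop next.

```bash
cat > h.py <<'E'
from station import robot, vision, status
import cv2,numpy as np
from scipy.spatial.transform import Rotation as R
from scipy.optimize import least_squares
def K(c): f=200/np.tan(np.radians(c["vertical_fov"]/2)); return np.array([[f,0,c["cx"]],[0,f,c["cy"]],[0,0,1.]])
def ray(c,px,z):
    p=cv2.undistortPoints(np.array(px,float).reshape(-1,1,2),K(c),c["D"]).reshape(-1,2)
    M=cv2.Rodrigues(c["rvec"])[0]; C=-M.T@c["tvec"]; d=np.c_[p,np.ones(len(p))]@M
    return C+d*((z-C[2])/d[:,2])[:,None]
def proj(c,P): return cv2.projectPoints(np.array(P,float),c["rvec"],c["tvec"],K(c),c["D"])[0].reshape(-1,2)
def body(p,P): # p=x,y,yaw
    return np.array(P,float)@R.from_euler('z',p[2]).as_matrix().T+[p[0],p[1],0]
def fit(obs,P,p0,z0=0): # obs: list of (camera, pixels, idx)
    P=np.array(P,float)+[0,0,z0]
    f=lambda p:np.concatenate([(proj(c,body(p,P[i]))-px).ravel() for c,px,i in obs])
    r=least_squares(f,p0,x_scale=[1,1,.01]); return r.x,np.sqrt(np.mean(r.fun**2))
def target(pos,yaw): # tool-down, pads close along yaw direction; prints move in tool axes
    s=status.get_state(); q=R.from_quat(s["orientation"])
    return q.inv().apply(np.array(pos)-s["ee_pos"])
E
python3 - <<'E'
from h import *
im=cv2.imread("pics/scene0.png")[165:315,195:405]
cv2.imwrite("pics/c1.png",cv2.resize(im,None,fx=3.8,fy=3.8,interpolation=cv2.INTER_CUBIC))
c=vision.camera_model("scene")
print(ray(c,[[247,268]],50),ray(c,[[236,212]],50),ray(c,[[352,200]],20),ray(c,[[145,265],[163,290]],70))
E
```

```text
[[ 633.36477834 -189.72802227   50.        ]] [[ 466.63054757 -193.34722659   50.        ]] [[478.83006685 112.4535806   20.        ]] [[ 581.41283184 -401.36105769   70.        ]
 [ 652.83061141 -364.09682146   70.        ]]
```

View pics/c1.png

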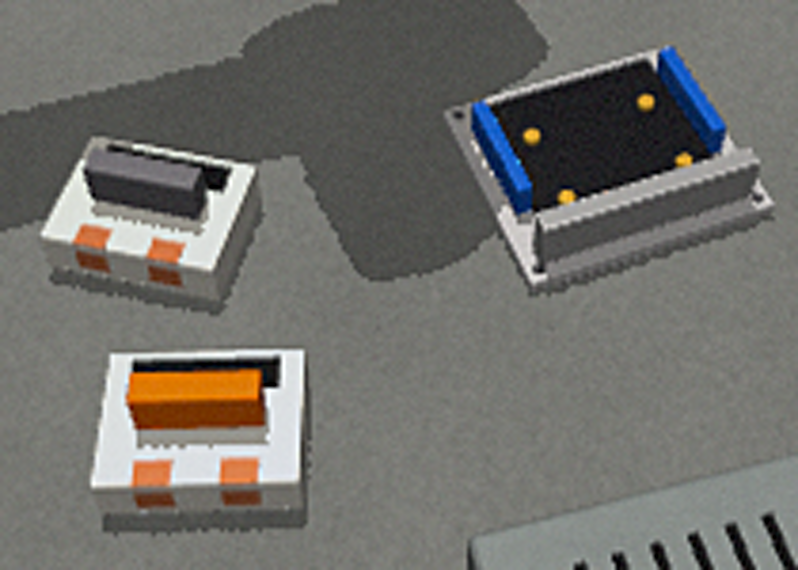

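```bash
cat >> h.py <<'E'
PACK=[[-45,-60,36],[-45,60,36],[45,60,36],[45,-60,36],[-10,-38,70],[-10,38,70],[10,38,70],[10,-38,70]]
NEST=[[-82.5,-92.5,12],[82.5,-92.5,12],[82.5,92.5,12],[-32,-45,24],[-32,45,24],[28,-45,24],[28,45,24]]
E
python3 - <<'E'
from h import *
c=vision.camera_model("scene")
u=lambda a:(np.array(a,float)+.5)/3.8-.5+[195,165]
print(fit([(c,u([[110,352],[305,350],[304,484],[92,488],[128,373],[263,370],[265,404],[133,404]]),range(8))],PACK,[633,-190,0]))
print(fit([(c,u([[447,112],[532,283],[773,203],[532,135],[647,101],[567,197],[684,159]]),range(7))],NEST,[480,112,0]))
s=status.get_state(); print(R.from_quat(s["orientation"]).as_matrix().round(3))
w=vision.camera_model("wrist"); M=cv2.Rodrigues(w["rvec"])[0]; print(-M.T@w["tvec"],M.T[:,2],w["vertical_fov"])
print(R.from_quat(s["orientation"]).inv().apply(-M.T@w["tvec"]-s["ee_pos"]))
E
```

```text
(array([ 6.41580296e+02, -1.89677371e+02, -2.28886735e-01]), np.float64(0.6282009907486579))
(array([4.94918206e+02, 1.14301036e+02, 1.08334662e-01]), np.float64(0.7284674652960036))
[[ 0.918  0.398 -0.   ]
 [ 0.398 -0.918  0.002]
 [ 0.    -0.002 -1.   ]]
[ 286.50627695 -502.73886666  383.60415255] [-0.2156276  -0.09173403 -0.97215719] 61.28853045437506
[  63.00914392    0.48487478 -151.15665801]
```

```bash
python3 - <<'E'
from h import *
print(target([641.6,-189.7,232],0))
E
```

```text
[ 513.22740267 -145.35440059    0.84047523]
```

Units first: shifts go in shares of 62.5 mm and turns go in shares of 120 degrees. So 43 mm is 0.688, 40 mm is 0.64.

Emit:
{"fn": "shift_gripper", "kwargs": {
  "ticks": [
    [[0.688,-0.192,0,0,0,0],[0.688,-0.192,0,0,0,0],[0.688,-0.192,0,0,0,0],[0.688,-0.192,0,0,0,0],[0.688,-0.192,0,0,0,0],[0.688,-0.192,0,0,0,0],[0.688,-0.192,0,0,0,0],[0.688,-0.192,0,0,0,0],[0.688,-0.192,0,0,0,0],[0.688,-0.192,0,0,0,0],[0.688,-0.192,0,0,0,0],[0.64,-0.208,0,0,0,0]]
  ],
  "jaw": 92
}}

```text
time_s: 1.6
ee_pos: [642.4, -189.4, 232.6]
orientation: [0.979, 0.203, -0.0, -0.0]
force: [1.1, -1.1, 0.7]
finger_gap: 92.3
gripper_force: 0.0
```

Emit:
{"fn": "shift_gripper", "kwargs": {
  "ticks": [
    [[0,0,0,0,0,0.0764],[0,0,0,0,0,0.0764],[0,0,0,0,0,0.0764],[0,0,0,0,0,0.0764],[0,0,0,0,0,0],[0,0,0,0,0,0]]
  ]
}}

```text
time_s: 2.35
ee_pos: [641.5, -190.5, 232.9]
orientation: [0.993, -0.114, -0.0, -0.0]
force: [-0.3, 0.0, -0.0]
finger_gap: 92.0
gripper_force: 0.0
```

```bash
python3 - <<'E'
from h import *
c=vision.camera_model("wrist"); np.savez("w1.npz",**c); s=status.get_state(); im=vision.get_image("wrist"); cv2.imwrite("pics/w1.png",im)
print(s["ee_pos"],R.from_quat(s["orientation"]).as_matrix().round(4),s["qpos"])
print(proj(c,body([641.6,-189.7,-.229],PACK)).round(0).tolist())
E
```

```text
[ 641.48990371 -190.5445746   232.9357601 ] [[ 9.740e-01 -2.266e-01 -6.000e-04]
 [-2.266e-01 -9.740e-01  3.000e-04]
 [-6.000e-04 -2.000e-04 -1.000e+00]] [-4.68898903e-01  4.00938768e-01  1.30416356e+00  4.53429683e-05
  1.43714054e+00  1.33045372e+00]
[[375.0, 223.0], [264.0, 223.0], [261.0, 138.0], [379.0, 138.0], [359.0, 199.0], [280.0, 198.0], [279.0, 178.0], [360.0, 178.0]]
```

View pics/w1.png

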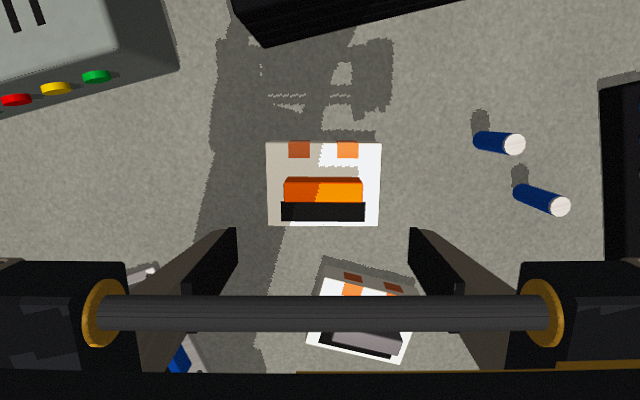

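The wrist view shows the pack with pads up (away from the robot). Its top corners are about (265,143), (381,143), (378,226) and (268,226), and the rib top spans rows 183–203. That is about 4 px off the scene prediction.

```bash
python3 - <<'E'
from h import *
c=vision.camera_model("wrist"); sc=vision.camera_model("scene")
u=lambda a:(np.array(a,float)+.5)/3.8-.5+[195,165]
o1=(c,np.array([[378,226],[268,226],[265,143],[381,143],[364,203],[284,203],[284,183],[362,183]]),list(range(8)))
o2=(sc,u([[110,352],[305,350],[304,484],[92,488],[128,373],[263,370],[265,404],[133,404]]),list(range(8)))
print(fit([o1],PACK,[633,-190,-.2])); p,e=fit([o1,o2],PACK,[633,-190,-.2]); print(p,e)
print(target([p[0],p[1],59],0))
E
```

```text
(array([ 6.36439899e+02, -1.92285497e+02, -2.26688424e-01]), np.float64(0.7075219391029469))
[ 6.37114005e+02 -1.91867465e+02 -2.26975094e-01] 1.253235240964575
[ -3.93651766   2.26557211 174.06429594]
```

Converted, 35 mm is 0.56, 30 mm is 0.48.

Emit:
{"fn": "shift_gripper", "kwargs": {
  "ticks": [
    [[-0.032,0.016,0.48,0,0,0],[-0.032,0.016,0.56,0,0,0],[0,0,0.56,0,0,0],[0,0,0.48,0,0,0],[0,0,0.32,0,0,0],[0,0,0.192,0,0,0],[0,0,0.128,0,0,0],[0,0,0.064,0,0,0],[0,0,0,0,0,0],[0,0,0,0,0,0]]
  ],
  "jaw": 92
}}

```text
time_s: 3.65
ee_pos: [637.8, -191.9, 60.1]
orientation: [0.993, -0.115, 0.001, 0.0]
force: [0.0, 0.3, 0.4]
finger_gap: 91.8
gripper_force: 0.0
```

Emit:
{"fn": "shift_gripper", "kwargs": {
  "ticks": [
    [[0,0,0,0,0,0],[0,0,0,0,0,0],[0,0,0,0,0,0],[0,0,0,0,0,0],[0,0,0,0,0,0],[0,0,0,0,0,0]]
  ],
  "jaw": 60,
  "squeeze": 35
}}

```text
time_s: 4.4
ee_pos: [637.5, -191.4, 59.7]
orientation: [0.993, -0.115, 0.0, -0.0]
force: [-0.5, 2.9, 4.8]
finger_gap: 75.8
gripper_force: 35.0
```

Converted, -30 mm is -0.48, -20 mm is -0.32.

Emit:
{"fn": "shift_gripper", "kwargs": {
  "ticks": [
    [[0,0,-0.08,0,0,0],[0,0,-0.24,0,0,0],[0,0,-0.48,0,0,0],[0,0,-0.48,0,0,0],[0,0,-0.48,0,0,0],[0,0,-0.32,0,0,0],[0,0,0,0,0,0],[0,0,0,0,0,0]]
  ]
}}

```text
time_s: 5.4
ee_pos: [636.5, -191.3, 187.7]
orientation: [0.993, -0.115, -0.001, -0.0]
force: [-0.2, 0.6, -4.0]
finger_gap: 75.5
gripper_force: 35.0
```

```bash
python3 - <<'E'
from h import *
c=np.array([494.9,114.3]); y=.108
g=c+[-60*np.cos(y),-60*np.sin(y)]; print(target([g[0],g[1],190],0))
w=vision.get_image("wrist"); cv2.imwrite("pics/w2.png",w)
E
```

```text
[-264.42913251 -245.10598607   -1.5116002 ]
```

View pics/w2.png

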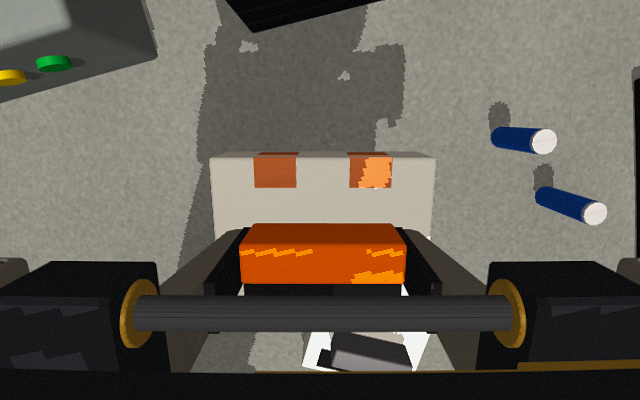

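The pack is held level; its front top corners are at (210,157) and (435,157). Next I go to a spot about 120 mm behind the nest to measure the nest ahead.

```bash
python3 - <<'E'
from h import *
c=vision.camera_model("wrist"); s=status.get_state()
o=(c,np.array([[210,157],[435,157],[241,240],[406,240],[240,283],[405,283]]),[2,3,6,7,5,4])
for dz in(-58,-60,-62):
    p,e=fit([o],PACK,[637,-192,-.22],s["ee_pos"][2]+dz); q=R.from_quat(s["orientation"]).inv().apply([p[0]-s["ee_pos"][0],p[1]-s["ee_pos"][1],0]); print(dz,p,e,"pack in tool",q)
y=.108; g=np.array([494.9,114.3])-120*np.array([np.cos(y),np.sin(y)]); print(target([g[0],g[1],200],0))
E
```

```text
-58 [ 6.37182076e+02 -1.93616774e+02 -2.29501458e-01] 3.074306045688348 pack in tool [ 1.3958571   2.11521805 -0.0060805 ]
-60 [ 6.36560250e+02 -1.93473672e+02 -2.29497377e-01] 2.196014647294624 pack in tool [ 0.75778834  2.1184401  -0.00400816]
-62 [ 6.35937973e+02 -1.93330458e+02 -2.29493344e-01] 1.5054558163400273 pack in tool [ 1.19256124e-01  2.12165751e+00 -1.93431208e-03]
[-320.86987201 -225.0722332   -11.49910581]
```

Converted, -32 mm is -0.512, -23 mm is -0.368.

Emit:
{"fn": "shift_gripper", "kwargs": {
  "ticks": [
    [[-0.512,-0.352,-0.032,0,0,0],[-0.512,-0.352,-0.032,0,0,0],[-0.512,-0.368,-0.032,0,0,0],[-0.512,-0.368,-0.032,0,0,0],[-0.512,-0.368,-0.032,0,0,0],[-0.512,-0.368,-0.016,0,0,0],[-0.512,-0.368,0,0,0,0],[-0.512,-0.352,0,0,0,0],[-0.512,-0.352,0,0,0,0],[-0.512,-0.352,0,0,0,0],[0,0,0,0,0,0]]
  ]
}}

```text
time_s: 6.82
ee_pos: [375.2, 102.0, 199.0]
orientation: [0.993, -0.114, -0.001, -0.0]
force: [0.2, -0.8, -3.3]
finger_gap: 75.4
gripper_force: 35.0
```

Emit:
{"fn": "shift_gripper", "kwargs": {
  "ticks": [
    [[0,0,0,0,0,-0.0525],[0,0,0,0,0,-0.0525],[0,0,0,0,0,-0.0559],[0,0,0,0,0,0],[0,0,0,0,0,0],[0,0,0,0,0,0]]
  ]
}}

```text
time_s: 7.58
ee_pos: [377.4, 100.5, 200.2]
orientation: [0.999, 0.052, -0.0, 0.0]
force: [-0.3, 0.3, -3.9]
finger_gap: 76.0
gripper_force: 35.0
```

```bash
python3 - <<'E'
from h import *
c=vision.camera_model("wrist"); np.savez("w1.npz",**c); s=status.get_state(); im=vision.get_image("wrist"); cv2.imwrite("pics/w3.png",im)
print(proj(c,body([494.9,114.3,.108],NEST)).round(0).tolist(),s["qpos"])
E
```

```text
[[413.0, 147.0], [422.0, -37.0], [216.0, -37.0], [368.0, 94.0], [271.0, 94.0], [370.0, 24.0], [269.0, 24.0]] [-5.16450833e-02 -3.28660030e-01  2.11877422e+00 -7.71967351e-05
  1.35173793e+00  1.41458138e+00]
```

View pics/w3.png

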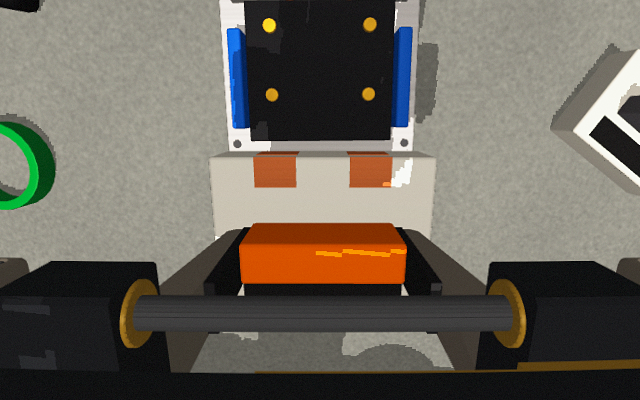

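The lift pins are at (272,94), (369,94), (269,25) and (370,24), within 1 px of the scene-based prediction, so I'll combine the two.

```bash
python3 - <<'E'
from h import *
N=np.array(NEST); N[3:,2]=25
c=vision.camera_model("wrist"); sc=vision.camera_model("scene")
u=lambda a:(np.array(a,float)+.5)/3.8-.5+[195,165]
o1=(c,np.array([[369,94],[272,94],[370,24.5],[269.3,25]]),[3,4,5,6])
o2=(sc,u([[447,112],[532,283],[773,203],[532,135],[647,101],[567,197],[684,159]]),list(range(7)))
print(fit([o1],N,[495,114,.1])); p,e=fit([o1,o2],N,[495,114,.1]); print(p,e)
s=status.get_state(); m=R.from_quat(s["orientation"]).as_matrix(); print("tool yaw",np.arctan2(m[1,0],m[0,0]))
g=p[:2]-7*np.array([np.cos(p[2]),np.sin(p[2])]); print(g,target([g[0],g[1],100],0))
E
```

```text
(array([4.94504534e+02, 1.13941062e+02, 1.11250443e-01]), np.float64(0.31395595843647106))
[4.94595052e+02 1.13980803e+02 1.10806368e-01] 0.6706858368360082
tool yaw 0.10484720222628738
[487.63798144 113.2067446 ] [111.01638835  -1.03431977 100.1817839 ]
```

Converted, 30 mm is 0.48, 25 mm is 0.4, -0.006 rad / 2.0944 = -0.0029.

Emit:
{"fn": "shift_gripper", "kwargs": {
  "ticks": [
    [[0.32,-0.016,0,0,0,-0.0029],[0.48,-0.016,0,0,0,0],[0.48,0,0,0,0,0],[0.32,0,0,0,0,0],[0.176,0,0,0,0,0],[0,0,0.32,0,0,0],[0,0,0.4,0,0,0],[0,0,0.4,0,0,0],[0,0,0.32,0,0,0],[0,0,0.16,0,0,0],[0,0,0,0,0,0],[0,0,0,0,0,0]]
  ]
}}

```text
time_s: 9.12
ee_pos: [488.2, 114.9, 101.3]
orientation: [0.998, 0.056, 0.001, 0.0]
force: [0.7, 0.1, -3.6]
finger_gap: 75.7
gripper_force: 35.0
```

```bash
python3 - <<'E'
from h import *
print(target([487.6,113.2,85],0)); im=vision.get_image("scene")[150:270,270:430]
cv2.imwrite("pics/c4.png",cv2.resize(im,None,fx=5,fy=5,interpolation=cv2.INTER_CUBIC))
E
```

```text
[-0.832591    1.64234196 16.30061629]
```

View pics/c4.png

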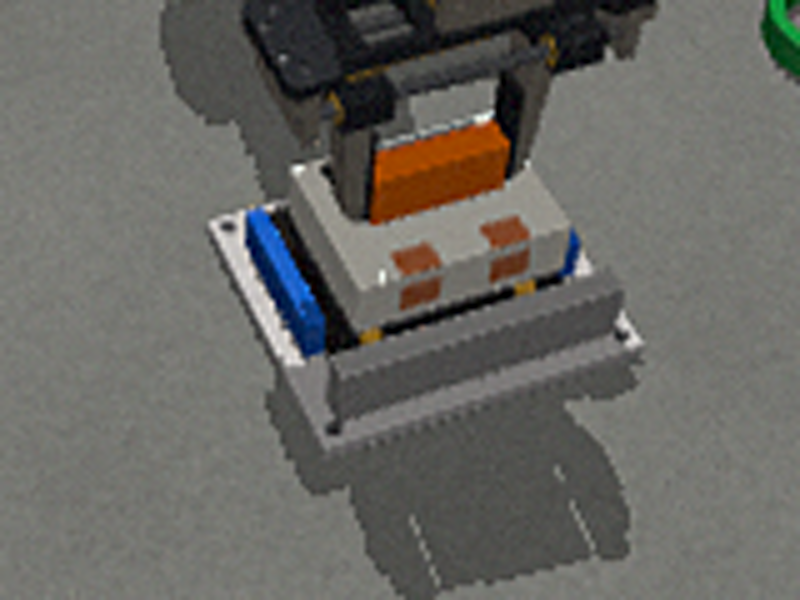

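The pack hangs between the guides above the pins, pads towards the fence. The top corners in the crop are about (362,292), (575,232) and (292,168). A quick fit relative to the nest follows.

```bash
python3 - <<'E'
from h import *
sc=vision.camera_model("scene"); u=lambda a:(np.array(a,float)+.5)/5-.5+[270,150]
s=status.get_state()
p,e=fit([(sc,u([[362,292],[575,232],[292,168],[373,165],[506,136]]),[3,2,0,7,6])],PACK,[488,113,.1],s["ee_pos"][2]-59.7)
d=R.from_euler('z',-.1108).apply([p[0]-494.9,p[1]-114.3,0]); print(p,e,d)
E
```

```text
[4.88386866e+02 1.14036421e+02 1.03947655e-01] 1.346956570760346 [-6.50234053  0.45821645  0.        ]
```

Converted, 7 mm is 0.112, 5 mm is 0.08.

Emit:
{"fn": "shift_gripper", "kwargs": {
  "ticks": [
    [[0,0,0.112,0,0,0],[0,0,0.08,0,0,0],[0,0,0.032,0,0,0],[0,0,0.016,0,0,0],[0,0,0,0,0,0],[0,0,0,0,0,0],[0,0,0,0,0,0]]
  ]
}}

```text
time_s: 10.05
ee_pos: [487.6, 114.9, 85.4]
orientation: [0.998, 0.056, 0.0, 0.0]
force: [0.2, -0.6, -2.9]
finger_gap: 75.9
gripper_force: 35.0
```

Converted, 1 mm is 0.016.

Emit:
{"fn": "shift_gripper", "kwargs": {
  "ticks": [
    [[0,0,0.016,0,0,0],[0,0,0,0,0,0],[0,0,0,0,0,0]]
  ]
}}

```text
time_s: 10.42
ee_pos: [487.8, 115.0, 84.7]
orientation: [0.998, 0.056, 0.0, -0.0]
force: [-1.0, -0.5, 1.6]
finger_gap: 75.6
gripper_force: 35.0
```

Emit:
{"fn": "shift_gripper", "kwargs": {
  "ticks": [
    [[0,0,0,0,0,0],[0,0,0,0,0,0],[0,0,0,0,0,0],[0,0,0,0,0,0],[0,0,0,0,0,0]]
  ],
  "jaw": 92
}}

```text
time_s: 11.05
ee_pos: [487.5, 114.9, 84.3]
orientation: [0.998, 0.056, 0.0, -0.0]
force: [-0.0, 0.4, 0.6]
finger_gap: 91.8
gripper_force: 0.0
```

Emit:
{"fn": "shift_gripper", "kwargs": {
  "ticks": [
    [[0,0,-0.16,0,0,0],[0,0,-0.32,0,0,0],[0,0,-0.32,0,0,0],[0,0,0,0,0,0],[0,0,0,0,0,0]]
  ]
}}

```text
time_s: 11.68
ee_pos: [487.1, 114.9, 133.9]
orientation: [0.998, 0.056, -0.0, 0.0]
force: [-0.7, -0.2, -0.3]
finger_gap: 92.4
gripper_force: 0.0
```

Emit:
{"fn": "shift_gripper", "kwargs": {
  "ticks": [
    [[-0.208,0,0,0,0,0],[-0.208,0,0,0,0,0],[0,0,0,0,0,0],[0,0,0,0,0,0],[0,0,0,0,0,0],[0,0,0,0,0,0]]
  ],
  "jaw": 0,
  "squeeze": 20
}}

```text
time_s: 12.42
ee_pos: [461.9, 112.0, 134.4]
orientation: [0.998, 0.056, 0.0, 0.0]
force: [-0.3, -0.1, -0.5]
finger_gap: 34.0
gripper_force: 0.0
```

```bash
python3 - <<'E'
from h import *
im=vision.get_image("scene")[150:270,270:430]
cv2.imwrite("pics/c5.png",cv2.resize(im,None,fx=5,fy=5,interpolation=cv2.INTER_CUBIC))
E
```

```text
(no output)
```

View pics/c5.png

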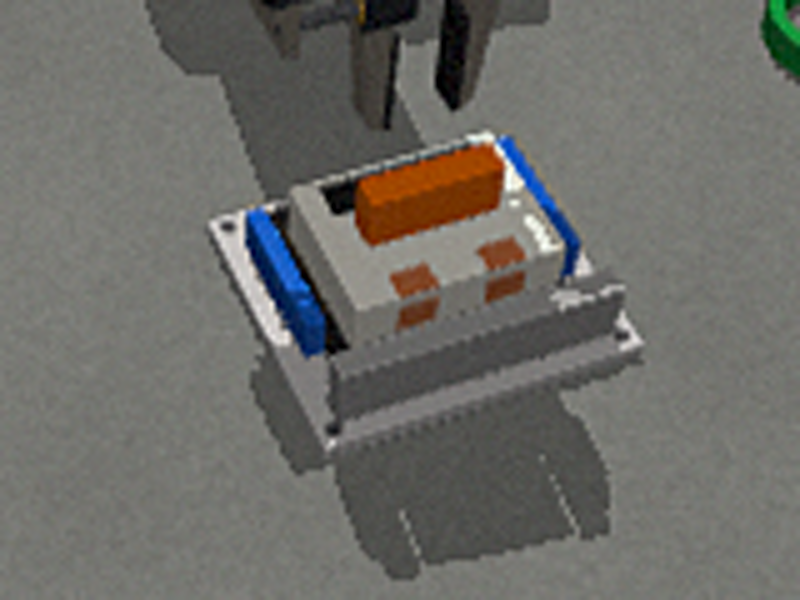

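The pack lies between the guides, pads to the fence, released; the fingers are behind the rib. Next: finish closing, descend behind the rib, then approach slowly.

Emit:
{"fn": "shift_gripper", "kwargs": {
  "ticks": [
    [[0,0,0,0,0,0],[0,0,0,0,0,0],[0,0,0,0,0,0],[0,0,0,0,0,0]]
  ],
  "jaw": 0,
  "squeeze": 20
}}

```text
time_s: 12.98
ee_pos: [461.6, 112.0, 134.3]
orientation: [0.998, 0.056, 0.0, 0.0]
force: [0.5, -0.1, 0.5]
finger_gap: 0.5
gripper_force: 0.0
```

Emit:
{"fn": "shift_gripper", "kwargs": {
  "ticks": [
    [[0,0,0.24,0,0,0],[0,0,0.24,0,0,0],[0,0,0.192,0,0,0],[0,0,0.096,0,0,0],[0,0,0.048,0,0,0],[0,0,0,0,0,0],[0,0,0,0,0,0]]
  ]
}}

```text
time_s: 13.85
ee_pos: [462.0, 112.0, 83.8]
orientation: [0.998, 0.056, 0.0, 0.0]
force: [0.3, -0.1, -0.8]
finger_gap: 0.0
gripper_force: 0.0
```

Converted, 2 mm is 0.032, 1.5 mm is 0.024.

Emit:
{"fn": "shift_gripper", "kwargs": {
  "ticks": [
    [[0.032,0,0.024,0,0,0],[0.032,0,0.016,0,0,0],[0,0,0,0,0,0],[0,0,0,0,0,0]]
  ]
}}

```text
time_s: 14.35
ee_pos: [465.6, 112.5, 80.8]
orientation: [0.998, 0.056, -0.0, 0.0]
force: [0.3, -0.2, 0.3]
finger_gap: 0.8
gripper_force: 0.0
```

Emit:
{"fn": "shift_gripper", "kwargs": {
  "ticks": [
    [[0.016,0,0.008,0,0,0],[0.016,0,0.008,0,0,0],[0,0,0,0,0,0],[0,0,0,0,0,0]]
  ]
}}

```text
time_s: 14.85
ee_pos: [467.4, 112.7, 79.9]
orientation: [0.998, 0.056, -0.0, 0.0]
force: [-2.5, -0.6, 3.4]
finger_gap: 0.5
gripper_force: 1.5
```

Converted, 1 mm is 0.016, 0.5 mm is 0.008.

Emit:
{"fn": "shift_gripper", "kwargs": {
  "ticks": [
    [[0.016,0,0.008,0,0,0],[0.016,0,0.008,0,0,0],[0.016,0,0.008,0,0,0],[0.016,0,0.008,0,0,0],[0,0,0,0,0,0]]
  ]
}}

```text
time_s: 15.48
ee_pos: [471.8, 113.1, 77.9]
orientation: [0.998, 0.056, 0.0, -0.0]
force: [-2.0, -0.6, 3.9]
finger_gap: 0.6
gripper_force: 2.0
```

Emit:
{"fn": "shift_gripper", "kwargs": {
  "ticks": [
    [[0.016,0,0.008,0,0,0],[0.016,0,0.008,0,0,0],[0.016,0,0.008,0,0,0],[0.016,0,0.008,0,0,0],[0,0,0,0,0,0]]
  ]
}}

```text
time_s: 16.1
ee_pos: [475.7, 113.6, 75.9]
orientation: [0.998, 0.056, 0.0, -0.0]
force: [-2.5, -0.8, 4.2]
finger_gap: 0.6
gripper_force: 2.5
```

Converted, 1 mm is 0.016, 0.5 mm is 0.008.

Emit:
{"fn": "shift_gripper", "kwargs": {
  "ticks": [
    [[0.016,0,0.008,0,0,0],[0.016,0,0.008,0,0,0],[0,0,0,0,0,0]]
  ]
}}

```text
time_s: 16.48
ee_pos: [477.3, 113.8, 75.1]
orientation: [0.998, 0.056, -0.0, 0.0]
force: [-5.0, -0.1, 8.0]
finger_gap: 0.4
gripper_force: 5.6
```

Emit:
{"fn": "shift_gripper", "kwargs": {
  "ticks": [
    [[0.0112,0,0.0064,0,0,0],[0.0112,0,0.0064,0,0,0],[0,0,0,0,0,0],[0,0,0,0,0,0]]
  ]
}}

```text
time_s: 16.98
ee_pos: [478.7, 113.9, 75.0]
orientation: [0.998, 0.056, -0.0, 0.0]
force: [-9.2, -1.2, 14.9]
finger_gap: 0.2
gripper_force: 8.3
```

Converted, 0.7 mm is 0.0112.

Emit:
{"fn": "shift_gripper", "kwargs": {
  "ticks": [
    [[0.0112,0,0,0,0,0],[0.0112,0,0,0,0,0],[0,0,0,0,0,0],[0,0,0,0,0,0]]
  ]
}}

```text
time_s: 17.48
ee_pos: [480.0, 114.1, 75.0]
orientation: [0.998, 0.056, -0.001, 0.0]
force: [-8.1, -0.9, 15.4]
finger_gap: 0.4
gripper_force: 8.9
```

Emit:
{"fn": "shift_gripper", "kwargs": {
  "ticks": [
    [[0.0096,0,0,0,0,0],[0.0096,0,0,0,0,0],[0,0,0,0,0,0],[0,0,0,0,0,0]]
  ]
}}

```text
time_s: 17.98
ee_pos: [481.1, 114.2, 75.1]
orientation: [0.998, 0.056, -0.001, 0.0]
force: [-9.2, -1.2, 15.1]
finger_gap: 0.2
gripper_force: 9.4
```

Converted, 0.6 mm is 0.0096.

Emit:
{"fn": "shift_gripper", "kwargs": {
  "ticks": [
    [[0.0096,0,0,0,0,0],[0.0096,0,0,0,0,0],[0,0,0,0,0,0],[0,0,0,0,0,0]]
  ]
}}

```text
time_s: 18.48
ee_pos: [482.1, 114.3, 75.0]
orientation: [0.998, 0.056, -0.001, 0.0]
force: [-9.5, -0.5, 17.1]
finger_gap: 0.1
gripper_force: 10.3
```

Emit:
{"fn": "shift_gripper", "kwargs": {
  "ticks": [
    [[0.0096,0,0,0,0,0],[0.0096,0,0,0,0,0],[0,0,0,0,0,0],[0,0,0,0,0,0]]
  ]
}}

```text
time_s: 18.98
ee_pos: [482.1, 114.3, 75.0]
orientation: [0.998, 0.056, -0.003, 0.0]
force: [-15.4, -2.2, 21.0]
finger_gap: 0.3
gripper_force: 15.3
```

Converted, 0.5 mm is 0.008, -0.2 mm is -0.0032.

Emit:
{"fn": "shift_gripper", "kwargs": {
  "ticks": [
    [[0.008,0,-0.0032,0,0,0],[0,0,0,0,0,0],[0,0,0,0,0,0],[0,0,0,0,0,0]]
  ]
}}

```text
time_s: 19.48
ee_pos: [482.2, 114.3, 75.1]
orientation: [0.998, 0.056, -0.003, 0.0]
force: [-16.8, -2.9, 22.6]
finger_gap: 0.3
gripper_force: 16.5
```

```bash
python3 - <<'E'
from h import *
im=vision.get_image("scene")[165:255,300:420]; im2=vision.get_image("wrist")[100:330,160:480]
a=cv2.resize(im,(600,450),interpolation=cv2.INTER_CUBIC)
cv2.imwrite("pics/c6.png",a); cv2.imwrite("pics/w6.png",cv2.resize(im2,None,fx=2,fy=2))
sc=vision.camera_model("scene")
for z,x in((20,5),(20,0),(25,-6)):
    P=np.array(PACK)+[x,0,z]; print((((proj(sc,body([494.9,114.3,.109],P))-[300,165])*5+2).round(0)).tolist())
E
```

```text
[[145.0, 131.0], [349.0, 73.0], [428.0, 191.0], [214.0, 257.0], [214.0, 123.0], [349.0, 84.0], [367.0, 111.0], [230.0, 151.0]]
[[141.0, 125.0], [345.0, 66.0], [423.0, 184.0], [210.0, 250.0], [210.0, 116.0], [345.0, 77.0], [362.0, 104.0], [226.0, 144.0]]
[[137.0, 110.0], [341.0, 53.0], [419.0, 170.0], [206.0, 235.0], [206.0, 101.0], [341.0, 63.0], [358.0, 89.0], [222.0, 129.0]]
```

View pics/c6.png

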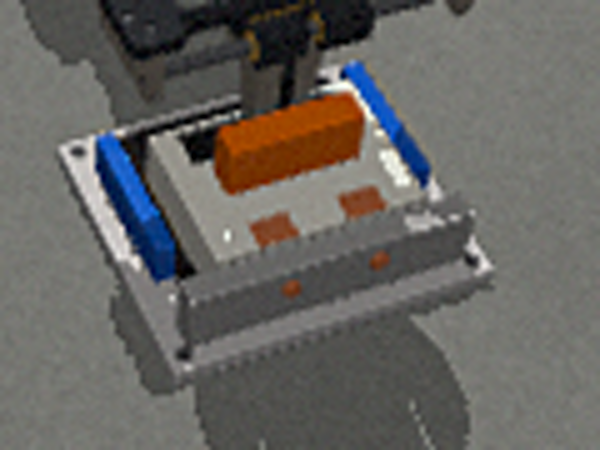

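The pack is against the fence: its front-left top corner is at (216,262), against (214,257) predicted for fully home. There is no gap, and both probe tails show through the fence back at (291,288) and (380,260). One small firm-up, then I check that it holds.

Converted, 0.6 mm is 0.0096.

Emit:
{"fn": "shift_gripper", "kwargs": {
  "ticks": [
    [[0.0096,0,0,0,0,0],[0,0,0,0,0,0],[0,0,0,0,0,0],[0,0,0,0,0,0],[0,0,0,0,0,0],[0,0,0,0,0,0]]
  ]
}}

```text
time_s: 20.32
ee_pos: [482.2, 114.3, 75.1]
orientation: [0.998, 0.056, -0.004, 0.0]
force: [-19.8, -3.7, 24.1]
finger_gap: 0.2
gripper_force: 17.8
```

Emit:
{"fn": "shift_gripper", "kwargs": {
  "ticks": [
    [[0,0,0,0,0,0],[0,0,0,0,0,0],[0,0,0,0,0,0],[0,0,0,0,0,0]]
  ]
}}

```text
time_s: 20.82
ee_pos: [482.2, 114.3, 75.1]
orientation: [0.998, 0.056, -0.004, 0.0]
force: [-19.7, -2.8, 24.2]
finger_gap: 0.6
gripper_force: 17.8
```

```bash
python3 -c "
from station import robot, vision, status
print(robot.sign_off())"
```

```text
the job is handed in; nothing more can be done
None
```

I set the orange-rib pack on the lift pins, released it, then pushed it diagonally home against the fence and bed. I handed the job in at about 21 s, still holding a steady push of about 20 N forwards and 24 N down; the camera showed no gap at the fence.

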